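# Tuck the blue course sign under the holder's weighted arm

## Task

Wind is getting into the race tent: slide the blue arrow sign lying on the table under the weighted arm of the sign holder, arrow side up on the pile of blue tiles, straight and fully home against the back stop. Then let go, leaving the arm holding it down; the orange and green signs are for other courses.

Things in the scene. Friction and masses are not known exactly. Their poses are not given: they have to be found in the camera images.
- blue_sign: Loose blue arrow sign, rigid board 140 (x) x 60 (y) x 8 mm, 45 g, white arrow on top pointing to +x. Origin: centre of its underside, z up. Lies flat on the table in a row with similar orange and green signs (order varies), 30 mm or more free beside it. Grip it across the 60 mm width near one end; the other end goes in first (either may).
- holder: Grey low tray fixed to the table. Origin: under the tray's centre at table height, z up, +x from open front to back stop. Tray from x -45 to +45 (stop's inner face); side walls 84 apart inside, 36 high. Two loose blue tiles 80 x 60 x 8 lie in it against the stop: pile top is 24 above the table. Highest point about 60 at the start, 80 with a sign in (all mm).
- home (a point): Point on the holder where the sign's origin (underside centre) lies when it is fully home on the pile: holder x -25, y 0, z 24 mm; axes as the holder's. The sign then sticks out 50 mm in front of the tray over bare table, so fingers holding that end stay clear of the holder.
- presser (a joint): Weighted arm, red 54 mm wide plate with steel weight, hinged behind the stop. Rad, 0 = on the pile (start), positive = raised; about 0.17 with a sign under it. Its front slopes up to a lip at holder x -40, underside 44 mm above the table. A sign pushed level along +x, underside 2-8 mm above the pile top, lifts it by itself (under 10 N) and is then pressed down with about 2 N.
There are look-alikes about, which are no part of the job. Of the things that look like the holder, take the one that is farthest to the robot's right at the start.

How it is judged:
By the outcome, as a careful person would: the job done as asked, in the order asked, and still so for the second after the job is handed in, with the robot touching nothing.
It also fails if it takes over 48 s, if anything falls off the work surface, if the arm or the gripper's body presses on something with over 40 N, if the wrist force passes 120 N, or if a joint passes its speed limit or range.

## Robot

A 6-joint arm with a two-finger parallel gripper is mounted at the origin on the work surface. World frame = base frame: x ahead of the robot, y to its left, z up, the work surface at z = 0. Lengths are in m, angles in rad, forces in N, time in s.
With the tool pointing down it reaches from about 0.35 to 0.775 m from the base axis. Payload 7.3 kg.
Tool frame: the origin (TCP) lies at the very end of the fingers, on their centre line; the grasp point (between the pads) lies 19 mm behind it; z points along the fingers, y is the line along which they close (so a half turn about z gives the same grasp; the last joint's range is limited). The gripper opens to 92 mm and grips with 3 to 60 N. Pads are 19 mm wide; open, the fingers measure 130 mm over their backs; the gripper's body (75 mm by 190 mm) begins 47 mm behind the grasp point.
Start: joints at [0.967, 0.342, 1.524, -0, 1.275, -0.146], TCP at [0.232, 0.471, 0.227] pointing down, gripper open.
Joint ranges: [-2.53, 2.53], [-0.77, 2.02], [0.04, 2.7], [-1, 4.14], [0.28, 2.66], [-3.11, 3.11]. Speed limits (rad/s): [2.57, 2.57, 3.14, 3.14, 3.14, 3.14].

## Interface

Orientations are given as [roll, pitch, yaw] about the fixed x, y, z axes, in that order (R = Rz(yaw) Ry(pitch) Rx(roll)).
In Python, from cell import observe, read_camera, get_calibration, hand_in, search_frame gives the robot as it stands.
- The arm moves only by the tool step_arm, never from a script. Its argument "commands" is a list of rows, each an object with "translation": the shift along the tool's x, y, z in mm, a list of three; "roll": the turn about the tool's z in rad. In form: [{"translation": [x, y, z], "roll": roll}, ...]. A call has 1 to 20 rows; each row shifts and turns the commanded pose from where the row before left it, along the tool's axes as they then stand; what a row does not reach is not made up. A row lasts 1/12 s, in which the tool goes at most 41.7 mm and 7.16 degrees, less where a joint would pass 70% of its speed; a pose out of reach is approached as far as the arm can. A call is refused whole if a number of a shift passes 41.7 or a number of a turn 0.125, either way. A call with a gripper value outside its range is refused whole. "fingers" is the opening, from 0 (shut) to 1 (fully open), set as the call begins (left out, the last holds). The fingers move at their own pace and stop on an object; "grip_force" is the grip in N (left out, the last holds). Time passes only in rows, so rows that do not move let the fingers close. It gives the time, the measured TCP pose, the force, the opening and the grip force at its end, in the units of the state.
- observe(): the state, without advancing time (a new reading comes with each control period).
- read_camera(name): name is "side" or "top" or "wrist"; returns the picture (480x640x3 uint8, red, green, blue); there is no depth.
- get_calibration(name): a dict with "camera_matrix" (3x3 intrinsics, pixels), "dist_coeffs" ([k1, k2, p1, p2, k3] as OpenCV has them; the pictures are not rectified), "world_from_camera" (4x4, takes a point from camera to world coordinates). Camera axes: x right, y up, looking along -z (the intrinsics and any distortion apply to the point x, -y, -z); pixel columns grow to the right and rows downward; lengths in m; the calibration is good to about 2 mm. A picture is of the moment at which its call begins: read the wrist's pose just before it. get_calibration takes no time and is no camera call; for the wrist camera it gives the pose at the moment of the call.
- hand_in(): hands the job in; it is judged then, once.
Trained networks look in the newest picture that a camera, given by its name, has taken for a name from the list of things; names that differ only in an ending like _2 or _b are one class to them, and where a whole thing is asked for, a point or a joint stands for the part that bears it (a point fixed in the world has none). Each returns a list of dicts, best first, with "confidence" (0 to 1); they miss things now and then, are a little off and sometimes report something else, mostly with a low value. They report only what shows in the picture. A call takes as long as a camera call. They do not tell look-alikes from the thing itself.
- search_frame(camera, name): "at" ([x, y, z] in m, in world coordinates, good to about 4 mm: the middle of the surface that is visible of it).
The state is a dict: "time": time; "qpos": joint angles; "qvel": joint speeds; "joint_efforts": joint torques, N m; "tool_pos": TCP position; "tool_rot": TCP orientation; "contact_force": force on the tool from outside, world axes, zero at the start; "torque": the same for the moment, N m; "opening": finger opening in m; "grip_force": force on a finger pad.
Only numpy, scipy, OpenCV 4.12 (cv2) and the standard library are available. Lean on these libraries where they do the work, as an engineer would, in place of code of your own. Each camera call takes 0.05 s, during which the arm holds its last target. There are 200 camera calls.

## Working session

There is one attempt and no reset: what is moved stays moved. The work goes in short steps, Python scripts to look and compute and a tool call to move; the robot and the scene stay as the last step left them, time stands still between calls to the robot, and variables do not carry over. Pictures are saved under pics/ and viewed, at most 10 in all, crops included, and the job is handed in when it is done.

Besides the shell and the picture viewer there is one more tool, called after ">>>" by a JSON object that holds its "name" and its "arguments", one argument or row to a line. step_arm: Moves the arm, as the interface text tells. Its arguments: {"type":"object","properties":{"commands":{"type":"array"},"fingers":{"type":"number"},"grip_force":{"type":"number"}},"required":["commands"]}

```bash
mkdir -p pics
python3 - <<'E'
from cell import *
import cv2
s=observe();print(s['time'],s['tool_pos'],s['tool_rot'],s['opening'])
for c in ['top','side']:
    im=read_camera(c);cv2.imwrite(f'pics/{c}0.png',im[:,:,::-1])
    for n in ['blue_sign','holder','presser']:
        for d in search_frame(c,n):print(c,n,[round(v,4) for v in d['at']],round(d['confidence'],2))
E
```

```text
0.0 [0.23180577 0.47060323 0.22605807] [-3.14009090e+00 -1.87774250e-04  2.68377264e+00] 0.09217262111933794
top blue_sign [0.4788, 0.0981, 0.0102] 0.75
top holder [0.295, 0.175, 0.0286] 0.83
top holder [0.3484, -0.0361, 0.0308] 0.59
top presser [0.3266, -0.0348, 0.0437] 0.83
top presser [0.2691, 0.1728, 0.0418] 0.77
top presser [0.5907, -0.1839, 0.0411] 0.66
side blue_sign [0.4773, 0.0906, 0.0033] 0.7
side holder [0.3465, -0.0573, 0.032] 0.71
side holder [0.2944, 0.1553, 0.0271] 0.61
side presser [0.3327, -0.0439, 0.043] 0.79
side presser [0.2843, 0.1698, 0.0437] 0.71
side presser [0.5918, -0.1928, 0.0433] 0.63
```

View pics/top0.png

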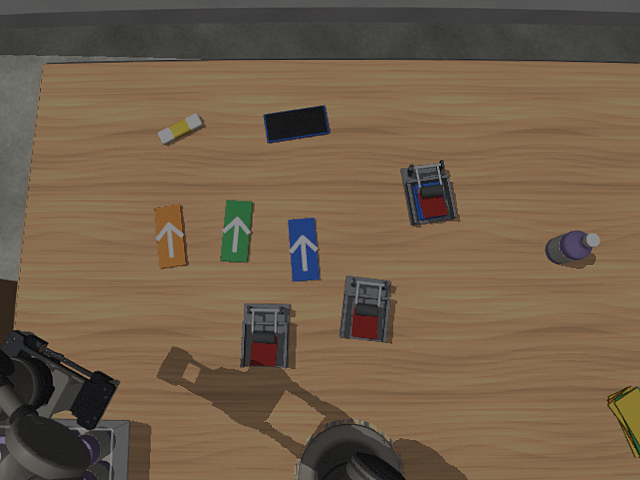

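View pics/side0.png

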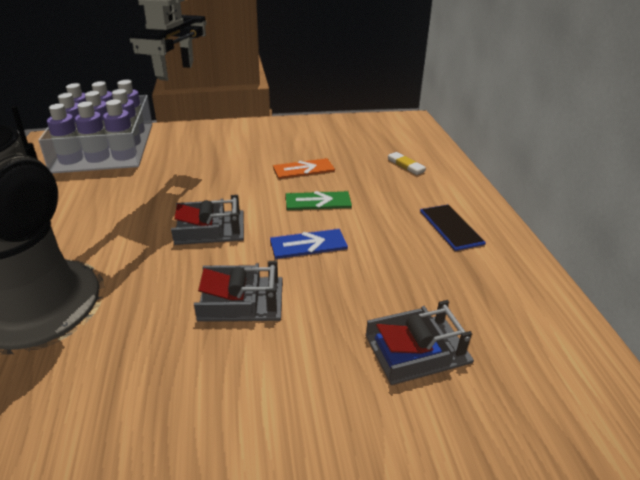

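The top view shows three holder-like things: (266,335), (366,310) and (430,193). The last is farthest right, has blue tiles in it, and matches the description. For the sign, the blue arrow board is at (304,249). The look-alikes are the orange board (171,237), the green board (237,231) and the black, blue-rimmed slab (296,124). I choose the board at (304,249) and the holder at (430,193). Next I'll check both in a close crop and measure them.

```bash
cat > h.py <<'E'
import numpy as np, cv2
from cell import *
def ray(cal,px):
    K=np.array(cal['camera_matrix']);D=np.array(cal['dist_coeffs']);T=np.array(cal['world_from_camera'])
    p=cv2.undistortPoints(np.array(px,float).reshape(-1,1,2),K,D).reshape(-1,2)
    d=np.c_[p[:,0],-p[:,1],-np.ones(len(p))]@T[:3,:3].T
    return T[:3,3],d
def plane(cal,px,z):
    o,d=ray(cal,px);return o+d*((z-o[2])/d[:,2])[:,None]
def proj(cal,P):
    T=np.array(cal['world_from_camera']);q=(np.atleast_2d(P)-T[:3,3])@T[:3,:3]
    q=q*[1,-1,-1]
    return cv2.projectPoints(q,np.zeros(3),np.zeros(3),np.array(cal['camera_matrix']),np.array(cal['dist_coeffs']))[0].reshape(-1,2)
def blue(im,lo=(105,120,40),hi=(125,255,255)):
    return cv2.inRange(cv2.cvtColor(im,cv2.COLOR_RGB2HSV),lo,hi)
def sign(im,cal,near,z=.008):
    """fit rectangle of the blue blob nearest world point, corners put on plane z"""
    m=cv2.morphologyEx(blue(im),cv2.MORPH_CLOSE,np.ones((9,9)))
    cs=[c for c in cv2.findContours(m,cv2.RETR_EXTERNAL,cv2.CHAIN_APPROX_NONE)[0] if cv2.contourArea(c)>800]
    out=[]
    for c in cs:
        w=plane(cal,c.reshape(-1,2).astype(float),z)[:,:2]
        out.append(cv2.minAreaRect((w*1000).astype(np.float32)))
    return sorted(out,key=lambda r:np.hypot(*(np.array(r[0])-np.array(near)*1000)))
E
python3 - <<'E'
from h import *
im=cv2.imread('pics/top0.png')[:,:,::-1].copy();cal=get_calibration('top')
print(sign(im,cal,(.478,.098))[:2])
c=cv2.resize(im[140:300,270:480],None,fx=3.7,fy=3.7,interpolation=cv2.INTER_CUBIC)
cv2.imwrite('pics/crop0.png',c[:,:,::-1])
T=get_calibration('wrist')['world_from_camera'];s=observe()
print(np.round(T,3),get_calibration('wrist')['camera_matrix'],s['tool_pos'])
E
```

```text
[((478.46563720703125, 98.20442199707031), (138.7437286376953, 58.20925521850586), 4.6916728019714355)]
[[ 0.441 -0.871 -0.219  0.174]
 [ 0.898  0.427  0.107  0.5  ]
 [-0.    -0.244  0.97   0.386]
 [ 0.     0.     0.     1.   ]] [[410.74976754   0.         321.90586217]
 [  0.         410.74976754 244.52242344]
 [  0.           0.           1.        ]] [0.23199552 0.47090781 0.22662694]
```

View pics/crop0.png

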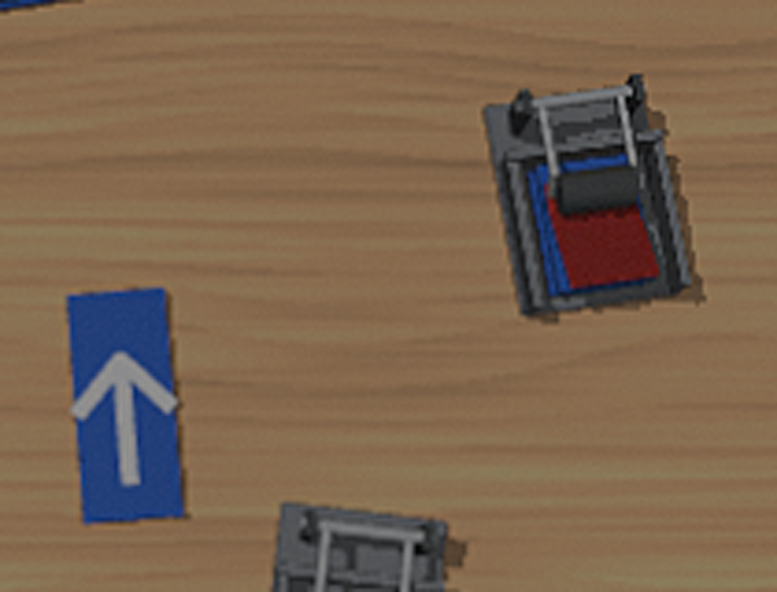

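The crop confirms both choices. The holder at (590,200) has blue tiles under a red plate, yawed a few degrees counter-clockwise. The blue sign at (125,405) has its white arrow up, pointing to +x, with yaw about 0.08. I'll move to a pose from which the wrist camera sees both.

>>> {"name": "step_arm", "arguments": {
  "commands": [
    {"translation": [0,0,0],"roll": -0.108},
    {"translation": [0,0,0],"roll": -0.108},
    {"translation": [0,0,0],"roll": -0.108},
    {"translation": [0,0,0],"roll": -0.108},
    {"translation": [0,0,0],"roll": -0.108},
    {"translation": [-16,-39.5,0],"roll": 0},
    {"translation": [-16,-39.5,0],"roll": 0},
    {"translation": [-16,-39.5,0],"roll": 0},
    {"translation": [-16,-39.5,0],"roll": 0},
    {"translation": [-16,-39.5,0],"roll": 0},
    {"translation": [-16,-39.5,0],"roll": 0},
    {"translation": [-16,-39.5,0],"roll": 0},
    {"translation": [-16,-39.5,0],"roll": 0},
    {"translation": [-16,-39.5,0],"roll": 0},
    {"translation": [-16,-39.5,0],"roll": 0},
    {"translation": [-16,-39.5,0],"roll": 0},
    {"translation": [-16,-39.5,0],"roll": 0},
    {"translation": [-16,-39.5,0],"roll": 0},
    {"translation": [-16,-39.5,0],"roll": 0},
    {"translation": [-16,-39.5,0],"roll": 0}
  ]
}}

```text
time: 2.07
tool_pos: [0.514, -0.0892, 0.2268]
tool_rot: [3.142, 0.0, -3.06]
contact_force: [0.9, 0.9, 0.7]
opening: 0.0915
grip_force: 0.0
```

>>> {"name": "step_arm", "arguments": {
  "commands": [
    {"translation": [0,0,0],"roll": 0},
    {"translation": [0,0,0],"roll": 0},
    {"translation": [0,0,0],"roll": 0}
  ]
}}

```text
time: 2.32
tool_pos: [0.513, -0.0868, 0.2264]
tool_rot: [3.141, -0.001, -3.06]
contact_force: [-1.1, 0.2, 0.4]
opening: 0.0917
grip_force: 0.0
```

Run:
```python
from h import *
s=observe();print(s['time'],s['tool_pos'],s['tool_rot'],s['qpos'])
cal=get_calibration('wrist');im=read_camera('wrist');cv2.imwrite('pics/w1.png',im[:,:,::-1])
import json;json.dump({k:np.array(v).tolist() for k,v in cal.items()},open('calw1.json','w'))
for r in sign(im,cal,(.478,.098)):print(r)
for d in search_frame('wrist','holder'):print(d)
```

```text
2.3167 [ 0.51299653 -0.08682906  0.22636665] [ 3.14074443e+00 -9.06179698e-04 -3.06008592e+00] [-3.15309754e-01  3.34340698e-01  1.53651323e+00  4.52131853e-04
  1.27190234e+00 -1.96774582e+00]
((481.0152587890625, 96.134765625), (138.90521240234375, 62.05955123901367), 4.8164215087890625)
((585.904296875, -191.35845947265625), (69.64596557617188, 68.67391204833984), 8.234237670898438)
{'at': [0.5738, -0.1761, 0.0303], 'confidence': 0.82}
{'at': [0.3353, 0.1408, 0.0072], 'confidence': 0.58}
{'at': [0.3706, -0.0429, 0.0249], 'confidence': 0.57}
```

View pics/w1.png

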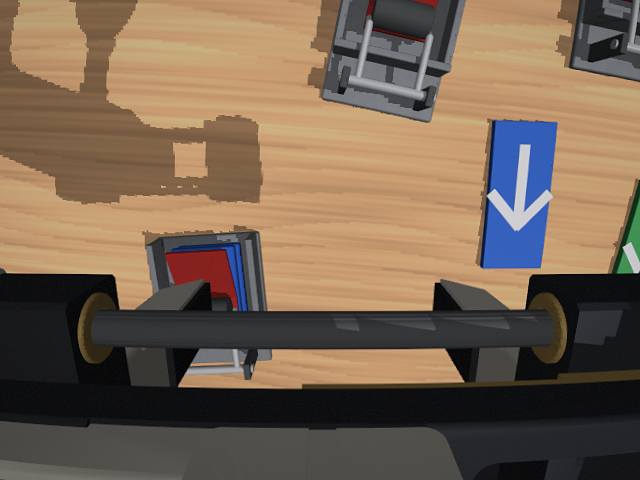

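The wrist view shows the sign at (518,195) and the chosen holder at (207,300), half hidden by the gripper. I'll move further ahead so the holder is clear.

>>> {"name": "step_arm", "arguments": {
  "commands": [
    {"translation": [-26.7,-16,0],"roll": 0},
    {"translation": [-26.7,-16,0],"roll": 0},
    {"translation": [-26.7,-16,0],"roll": 0},
    {"translation": [-26.7,-16,0],"roll": 0},
    {"translation": [-26.7,-16,0],"roll": 0},
    {"translation": [-26.7,-16,0],"roll": 0},
    {"translation": [0,0,0],"roll": 0},
    {"translation": [0,0,0],"roll": 0},
    {"translation": [0,0,0],"roll": 0}
  ]
}}

```text
time: 3.17
tool_pos: [0.6804, -0.168, 0.2266]
tool_rot: [3.141, -0.001, -3.058]
contact_force: [0.4, 0.4, -0.4]
opening: 0.0916
grip_force: 0.0
```

Run:
```python
from h import *
s=observe();print(s['time'],s['tool_pos'],s['tool_rot'])
cal=get_calibration('wrist');im=read_camera('wrist');cv2.imwrite('pics/w2.png',im[:,:,::-1])
import json;json.dump({k:np.array(v).tolist() for k,v in cal.items()},open('calw2.json','w'))
u,v=proj(cal,[.59,-.185,.02])[0];print(u,v)
x0=int(min(max(u-100,0),440));y0=int(min(max(v-75,0),330));print(x0,y0)
cv2.imwrite('pics/w2c.png',cv2.resize(im[y0:y0+150,x0:x0+200],None,fx=4,fy=4,interpolation=cv2.INTER_CUBIC)[:,:,::-1])
```

```text
3.1667 [ 0.68043316 -0.16804491  0.22656321] [ 3.14086979e+00 -9.69875220e-04 -3.05786431e+00]
311.0404358025749 110.63210550764472
211 35
```

View pics/w2c.png

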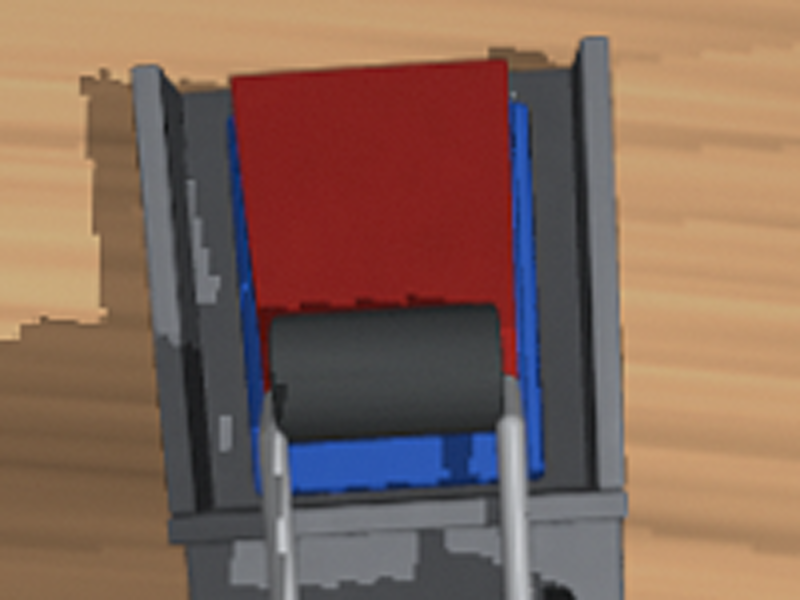

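The crop shows the holder cleanly. The front inner corners of the wall tops are at crop (160,66) and (582,40), and their rear inner ends at (195,512) and (597,490). The pile lies near the middle.

Run:
```python
from h import *
import json
cal=json.load(open('calw2.json'))
c=np.array([(160,66),(582,40),(195,512),(597,490),(133,68),(608,37)],float)/4+[211,35]-.375
P=plane(cal,c,.036);print(P.round(4))
d=lambda a,b:(np.arctan2((b-a)[1],(b-a)[0]))
print('widths',np.linalg.norm(P[0]-P[1]),np.linalg.norm(P[2]-P[3]),'len',np.linalg.norm(P[0]-P[2]),np.linalg.norm(P[1]-P[3]))
print('yaw walls',d(P[0],P[2]),d(P[1],P[3]),'front',d(P[0],P[1])-np.pi/2,d(P[4],P[5])-np.pi/2,'rear',d(P[2],P[3])-np.pi/2)
A,B=(P[0]+P[1])/2,(P[2]+P[3])/2;print(A,B,(A+B)/2,d(A,B))
# blue pile edges at z=.024
q=np.array([(516,103),(543,474),(233,118),(258,492)],float)/4+[211,35]-.375
Q=plane(cal,q,.024);print(Q.round(4),np.linalg.norm(Q[1]-Q[3]),d(Q[0],Q[1]),d(Q[3],Q[1])-np.pi/2)
```

```text
[[ 0.5484 -0.2367  0.036 ]
 [ 0.5365 -0.1528  0.036 ]
 [ 0.6368 -0.2245  0.036 ]
 [ 0.6252 -0.1407  0.036 ]
 [ 0.5492 -0.2421  0.036 ]
 [ 0.5355 -0.1476  0.036 ]]
widths 0.08475755026645586 0.0845307107229194 len 0.08924551177275646 0.08944595061152108
yaw walls 0.13729110779078935 0.13475900534911622 front 0.14023807102887131 0.14369938057604714 rear 0.1378781717114279
[ 0.54247341 -0.19471319  0.036     ] [ 0.63099379 -0.18259751  0.036     ] [ 0.5867336  -0.18865535  0.036     ] 0.13602363643510842
[[ 0.5476 -0.1645  0.024 ]
 [ 0.6231 -0.1516  0.024 ]
 [ 0.5554 -0.223   0.024 ]
 [ 0.6321 -0.2128  0.024 ]] 0.061833023357671095 0.16897194871620663 0.14613143672819495
```

>>> {"name": "step_arm", "arguments": {
  "commands": [
    {"translation": [25.9,31.2,0],"roll": 0},
    {"translation": [25.9,31.2,0],"roll": 0},
    {"translation": [25.9,31.2,0],"roll": 0},
    {"translation": [25.9,31.2,0],"roll": 0},
    {"translation": [25.9,31.2,0],"roll": 0},
    {"translation": [25.9,31.2,0],"roll": 0},
    {"translation": [25.9,31.2,0],"roll": 0},
    {"translation": [25.9,31.2,0],"roll": 0},
    {"translation": [25.9,31.2,0],"roll": 0},
    {"translation": [0,0,30],"roll": 0},
    {"translation": [0,0,30],"roll": 0},
    {"translation": [0,0,30],"roll": 0},
    {"translation": [0,0,30],"roll": 0},
    {"translation": [0,0,30],"roll": 0},
    {"translation": [0,0,20],"roll": 0},
    {"translation": [0,0,0],"roll": 0},
    {"translation": [0,0,0],"roll": 0},
    {"translation": [0,0,0],"roll": 0}
  ]
}}

```text
time: 4.72
tool_pos: [0.4261, 0.0914, 0.0584]
tool_rot: [-3.142, 0.003, -3.059]
contact_force: [0.4, -0.3, 0.2]
opening: 0.092
grip_force: 0.0
```

Run:
```python
from h import *
s=observe();print(s['time'],s['tool_pos'],s['tool_rot'])
cal=get_calibration('wrist');im=read_camera('wrist');cv2.imwrite('pics/w3.png',im[:,:,::-1])
for r in sign(im,cal,(.478,.098)):print(r)
```

```text
4.7167 [0.42608763 0.09135414 0.05843365] [-3.14153438e+00  2.78198479e-03 -3.05888496e+00]
((431.2833557128906, 92.81627655029297), (40.8101921081543, 59.71984100341797), 4.8148512840271)
```

View pics/w3.png

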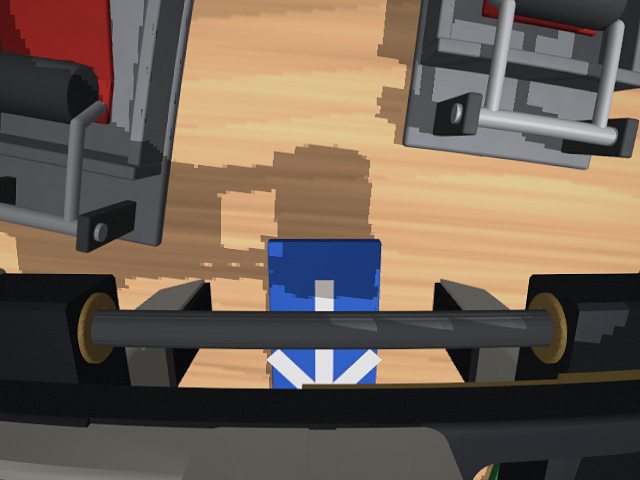

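The wrist view shows the sign centred between the fingers: its end edge is at row 240, columns 268–380. The neighbouring holders are clear of the fingers. I'll descend and grip.

>>> {"name": "step_arm", "arguments": {
  "commands": [
    {"translation": [0,0,15],"roll": 0},
    {"translation": [0,0,15],"roll": 0},
    {"translation": [0,0,12],"roll": 0},
    {"translation": [0,0,8],"roll": 0},
    {"translation": [0,0,5],"roll": 0},
    {"translation": [0,0,0],"roll": 0},
    {"translation": [0,0,0],"roll": 0}
  ]
}}

```text
time: 5.35
tool_pos: [0.426, 0.0911, 0.0023]
tool_rot: [3.142, 0.001, -3.059]
contact_force: [-0.3, -0.6, -0.7]
opening: 0.0922
grip_force: 0.0
```

>>> {"name": "step_arm", "arguments": {
  "commands": [
    {"translation": [0,0,0],"roll": 0},
    {"translation": [0,0,0],"roll": 0},
    {"translation": [0,0,0],"roll": 0},
    {"translation": [0,0,0],"roll": 0},
    {"translation": [0,0,0],"roll": 0},
    {"translation": [0,0,0],"roll": 0},
    {"translation": [0,0,0],"roll": 0},
    {"translation": [0,0,0],"roll": 0}
  ],
  "fingers": 0,
  "grip_force": 40
}}

```text
time: 6.02
tool_pos: [0.4257, 0.0911, 0.0018]
tool_rot: [3.142, 0.0, -3.059]
contact_force: [0.2, 0.9, 3.1]
opening: 0.059
grip_force: 40.0
```

>>> {"name": "step_arm", "arguments": {
  "commands": [
    {"translation": [0,0,-10],"roll": 0},
    {"translation": [0,0,-20],"roll": 0},
    {"translation": [0,0,-30],"roll": 0},
    {"translation": [0,0,-30],"roll": 0},
    {"translation": [0,0,-30],"roll": 0},
    {"translation": [5.7,-30.3,0],"roll": 0},
    {"translation": [5.7,-30.3,0],"roll": 0},
    {"translation": [5.7,-30.3,0],"roll": 0},
    {"translation": [5.7,-30.3,0],"roll": 0},
    {"translation": [5.7,-30.3,0],"roll": 0},
    {"translation": [5.7,-30.3,0],"roll": 0},
    {"translation": [5.7,-30.3,0],"roll": 0},
    {"translation": [5.7,-30.3,0],"roll": 0},
    {"translation": [5.7,-30.3,0],"roll": 0},
    {"translation": [5.7,-30.3,0],"roll": 0},
    {"translation": [0,0,0],"roll": -0.054},
    {"translation": [0,0,0],"roll": 0},
    {"translation": [0,0,0],"roll": 0},
    {"translation": [0,0,0],"roll": 0}
  ]
}}

```text
time: 7.6
tool_pos: [0.3935, -0.2147, 0.1215]
tool_rot: [3.141, -0.0, -3.006]
contact_force: [-1.1, 0.5, -0.3]
opening: 0.0594
grip_force: 40.0
```

Run:
```python
from h import *
s=observe();t=s['tool_pos'];print(s['time'],t,s['tool_rot'],s['opening'])
yaw=s['tool_rot'][2]
g=np.array([.5867,-.1887])+.195*np.array([-np.cos(.137),-np.sin(.137)])
d=g-t[:2];print('tool dx,dy mm',1000*(d@[np.cos(yaw),np.sin(yaw)]),1000*(d@[np.sin(yaw),-np.cos(yaw)]),'yaw err',yaw+np.pi-.137)
for cam in ['side','wrist']:
    im=read_camera(cam);cal=get_calibration(cam)
    if cam=='side':cv2.imwrite('pics/s4.png',im[:,:,::-1])
    else:
        for r in sign(im,cal,t[:2],t[2]+.006):print(r)
```

```text
7.6 [ 0.39347327 -0.21469892  0.12148621] [ 3.14076535e+00 -4.97932535e-04 -3.00596999e+00] 0.059364914903370175
tool dx,dy mm 0.03217350004852842 -0.6340583955818204 yaw err -0.0013773393380787091
((386.63385009765625, -215.93641662597656), (16.13882827758789, 60.463504791259766), 7.903916358947754)
((422.2694091796875, -228.25509643554688), (16.237010955810547, 24.77703857421875), 8.316877365112305)
((417.43463134765625, -193.40255737304688), (16.241106033325195, 24.712854385375977), 7.460137844085693)
```

View pics/s4.png

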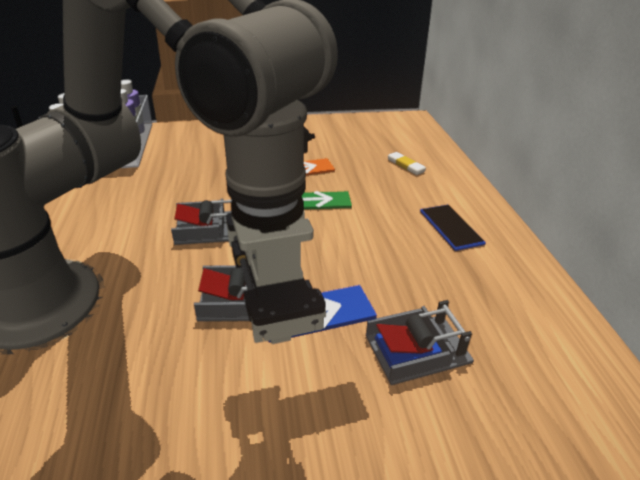

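The side view shows the sign level and gripped at (345,305), in line with the chosen holder at (418,343). I'll lower it to about 5 mm above the pile height and start the insertion.

>>> {"name": "step_arm", "arguments": {
  "commands": [
    {"translation": [0,-0.6,25],"roll": 0},
    {"translation": [0,0,25],"roll": 0},
    {"translation": [0,0,25],"roll": 0},
    {"translation": [0,0,16],"roll": 0},
    {"translation": [0,0,0],"roll": 0},
    {"translation": [0,0,0],"roll": 0},
    {"translation": [-8,0,0],"roll": 0},
    {"translation": [-8,0,0],"roll": 0},
    {"translation": [-8,0,0],"roll": 0},
    {"translation": [0,0,0],"roll": 0},
    {"translation": [0,0,0],"roll": 0}
  ]
}}

```text
time: 8.62
tool_pos: [0.4185, -0.2129, 0.0312]
tool_rot: [-3.141, 0.001, -3.004]
contact_force: [0.2, 0.7, 0.4]
opening: 0.0594
grip_force: 40.0
```

>>> {"name": "step_arm", "arguments": {
  "commands": [
    {"translation": [-5,0,0],"roll": 0},
    {"translation": [-5,0,0],"roll": 0},
    {"translation": [-5,0,0],"roll": 0},
    {"translation": [-5,0,0],"roll": 0},
    {"translation": [-5,0,0],"roll": 0},
    {"translation": [-5,0,0],"roll": 0},
    {"translation": [0,0,0],"roll": 0}
  ]
}}

```text
time: 9.2
tool_pos: [0.448, -0.2086, 0.0305]
tool_rot: [3.141, 0.0, -3.005]
contact_force: [0.7, -1.1, -1.7]
opening: 0.059
grip_force: 40.0
```

Run:
```python
from h import *
s=observe();t=s['tool_pos'];print(s['time'],t,s['tool_rot'],s['contact_force'],s['torque'])
c,sn=np.cos(.137),np.sin(.137);d=t[:2]-[.5867,-.1887]
print('tool in holder',d@[c,sn],d@[-sn,c])
im=read_camera('side');cv2.imwrite('pics/s5.png',cv2.resize(im[240:420,260:500],None,fx=3.3,fy=3.3,interpolation=cv2.INTER_CUBIC)[:,:,::-1])
```

```text
9.2 [ 0.44797994 -0.20863004  0.03051913] [ 3.14142703e+00  1.25900932e-07 -3.00487280e+00] [ 0.6521849  -1.06828265 -1.73917188] [ 0.04679831  0.1652797  -0.03467654]
tool in holder -0.1401421541931016 -0.0007980418340497434
```

View pics/s5.png

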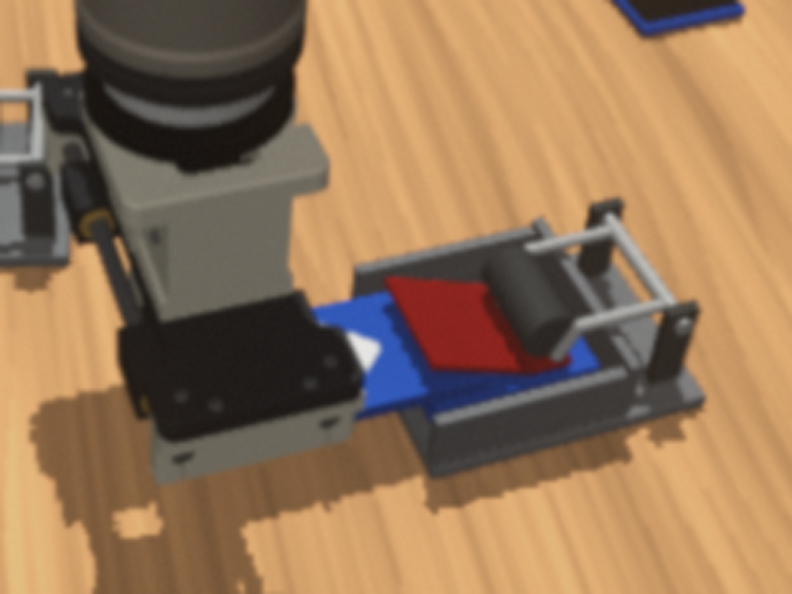

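The crop shows the sign's front end above the tiles and under the red lip, with the plate starting to ride on it. I'll keep pushing.

>>> {"name": "step_arm", "arguments": {
  "commands": [
    {"translation": [-4,0.4,0],"roll": 0},
    {"translation": [-4,0.4,0],"roll": 0},
    {"translation": [-4,0,0],"roll": 0},
    {"translation": [-4,0,0],"roll": 0},
    {"translation": [-4,0,0],"roll": 0}
  ]
}}

```text
time: 9.67
tool_pos: [0.4668, -0.205, 0.0305]
tool_rot: [3.141, -0.001, -3.005]
contact_force: [-3.5, -0.9, -1.9]
opening: 0.0593
grip_force: 40.0
```

>>> {"name": "step_arm", "arguments": {
  "commands": [
    {"translation": [-4,0,0],"roll": 0},
    {"translation": [-4,0,0],"roll": 0},
    {"translation": [-4,0,0],"roll": 0},
    {"translation": [-4,0,0],"roll": 0},
    {"translation": [-4,0,0],"roll": 0},
    {"translation": [-4,0,0],"roll": 0},
    {"translation": [-4,0,0],"roll": 0},
    {"translation": [0,0,0],"roll": 0}
  ]
}}

```text
time: 10.33
tool_pos: [0.4959, -0.2015, 0.0308]
tool_rot: [-3.141, 0.001, -3.005]
contact_force: [1.3, 0.6, -3.0]
opening: 0.0592
grip_force: 40.0
```

```bash
cat > st.py <<'E'
from h import *
s=observe();t=s['tool_pos'];print(s['time'],t,s['tool_rot'],s['contact_force'],s['torque'])
c,sn=np.cos(.137),np.sin(.137);d=t[:2]-[.5867,-.1887]
print('sign origin in holder',d@[c,sn]+.055,d@[-sn,c])
E
python3 st.py
```

```text
10.3333 [ 0.4958768  -0.2014797   0.03079326] [-3.14109467e+00  1.38998556e-03 -3.00514357e+00] [ 1.32114461  0.62592803 -2.95371131] [0.0733273  0.14731064 0.06271247]
sign origin in holder -0.03671754702865248 -0.00025606050746997903
```

>>> {"name": "step_arm", "arguments": {
  "commands": [
    {"translation": [-3,0,1],"roll": 0},
    {"translation": [-3,0,1],"roll": 0},
    {"translation": [-2,0,1],"roll": 0},
    {"translation": [-1,0,0],"roll": 0},
    {"translation": [0,0,0],"roll": 0}
  ]
}}

```text
time: 10.75
tool_pos: [0.5039, -0.2003, 0.0277]
tool_rot: [-3.142, 0.0, -3.005]
contact_force: [-1.6, -0.4, -0.8]
opening: 0.0594
grip_force: 40.0
```

>>> {"name": "step_arm", "arguments": {
  "commands": [
    {"translation": [-1,0,0],"roll": 0},
    {"translation": [-1,0,0],"roll": 0},
    {"translation": [0,0,0],"roll": 0},
    {"translation": [0,0,0],"roll": 0}
  ]
}}

```text
time: 11.08
tool_pos: [0.5058, -0.2, 0.0278]
tool_rot: [-3.141, 0.0, -3.005]
contact_force: [-1.4, 0.1, -1.2]
opening: 0.059
grip_force: 40.0
```

```bash
python3 st.py
```

```text
11.0833 [ 0.50577554 -0.20001828  0.02778887] [-3.14149249e+00  4.13952380e-04 -3.00535485e+00] [-1.40087086  0.09583692 -1.19095495] [ 0.00684866  0.50302174 -0.05934694]
sign origin in holder -0.02671197124661038 -0.00016022799517152321
```

Not yet on the stop; pushing on gently.

>>> {"name": "step_arm", "arguments": {
  "commands": [
    {"translation": [-1,0,0],"roll": 0},
    {"translation": [-0.5,0,0],"roll": 0},
    {"translation": [0,0,0],"roll": 0}
  ]
}}

```text
time: 11.33
tool_pos: [0.506, -0.1997, 0.0274]
tool_rot: [3.141, -0.002, -3.006]
contact_force: [-6.1, -1.4, -0.3]
opening: 0.0591
grip_force: 40.0
```

>>> {"name": "step_arm", "arguments": {
  "commands": [
    {"translation": [-1,0,0],"roll": 0},
    {"translation": [-0.5,0,0],"roll": 0},
    {"translation": [0,0,0],"roll": 0}
  ]
}}

```text
time: 11.58
tool_pos: [0.506, -0.1995, 0.027]
tool_rot: [3.139, -0.005, -3.006]
contact_force: [-10.4, -3.2, -0.4]
opening: 0.0589
grip_force: 39.9
```

```bash
python3 st.py
```

```text
11.5833 [ 0.5060383  -0.19949919  0.02696242] [ 3.1394719  -0.00520868 -3.00590603] [-10.39786378  -3.22453632  -0.40998431] [-0.56014564  1.83741251 -0.38762447]
sign origin in holder -0.026380779793735327 0.0003181128618397724
```

The tool has stopped and the push force has risen to 10 N, so the sign is on the stop. I'll ease the push and open.

>>> {"name": "step_arm", "arguments": {
  "commands": [
    {"translation": [1.5,0,0],"roll": 0},
    {"translation": [0,0,0],"roll": 0}
  ]
}}

```text
time: 11.75
tool_pos: [0.506, -0.1997, 0.0274]
tool_rot: [3.14, -0.002, -3.006]
contact_force: [-6.0, -1.6, -0.9]
opening: 0.0593
grip_force: 40.0
```

>>> {"name": "step_arm", "arguments": {
  "commands": [
    {"translation": [0,0,0],"roll": 0},
    {"translation": [0,0,0],"roll": 0},
    {"translation": [0,0,0],"roll": 0},
    {"translation": [0,0,0],"roll": 0},
    {"translation": [0,0,0],"roll": 0},
    {"translation": [0,0,0],"roll": 0},
    {"translation": [0,0,0],"roll": 0},
    {"translation": [0,0,0],"roll": 0}
  ],
  "fingers": 1
}}

```text
time: 12.42
tool_pos: [0.5072, -0.1998, 0.0277]
tool_rot: [3.142, 0.0, -3.005]
contact_force: [-0.1, 1.0, 0.2]
opening: 0.0916
grip_force: 0.0
```

>>> {"name": "step_arm", "arguments": {
  "commands": [
    {"translation": [0,0,-10],"roll": 0},
    {"translation": [0,0,-20],"roll": 0},
    {"translation": [0,0,-30],"roll": 0},
    {"translation": [0,0,-30],"roll": 0},
    {"translation": [0,0,-30],"roll": 0},
    {"translation": [-30,0,-30],"roll": 0},
    {"translation": [-30,0,-30],"roll": 0},
    {"translation": [-30,0,-20],"roll": 0},
    {"translation": [-30,0,0],"roll": 0},
    {"translation": [-30,0,0],"roll": 0},
    {"translation": [-30,0,0],"roll": 0},
    {"translation": [0,0,0],"roll": 0},
    {"translation": [0,0,0],"roll": 0},
    {"translation": [0,0,0],"roll": 0}
  ]
}}

```text
time: 13.58
tool_pos: [0.6837, -0.1755, 0.2266]
tool_rot: [3.141, -0.001, -3.005]
contact_force: [-1.0, 0.2, 0.9]
opening: 0.0916
grip_force: 0.0
```

Run:
```python
from h import *
s=observe();print(s['time'],s['tool_pos'],s['tool_rot'],s['opening'])
cal=get_calibration('wrist');im=read_camera('wrist')
import json;json.dump({k:np.array(v).tolist() for k,v in cal.items()},open('calw6.json','w'))
cv2.imwrite('pics/w6f.png',im[:,:,::-1])
u,v=proj(cal,[.56,-.192,.03])[0]
x0=int(min(max(u-130,0),380));y0=int(min(max(v-97,0),285));print(u,v,x0,y0)
cv2.imwrite('pics/w6.png',cv2.resize(im[y0:y0+195,x0:x0+260],None,fx=3,fy=3,interpolation=cv2.INTER_CUBIC)[:,:,::-1])
```

```text
13.5833 [ 0.68369931 -0.17549033  0.22664376] [ 3.14130090e+00 -9.28613055e-04 -3.00528538e+00] 0.09164935904757915
322.67491255846664 68.13795462763429 192 0
```

View pics/w6.png

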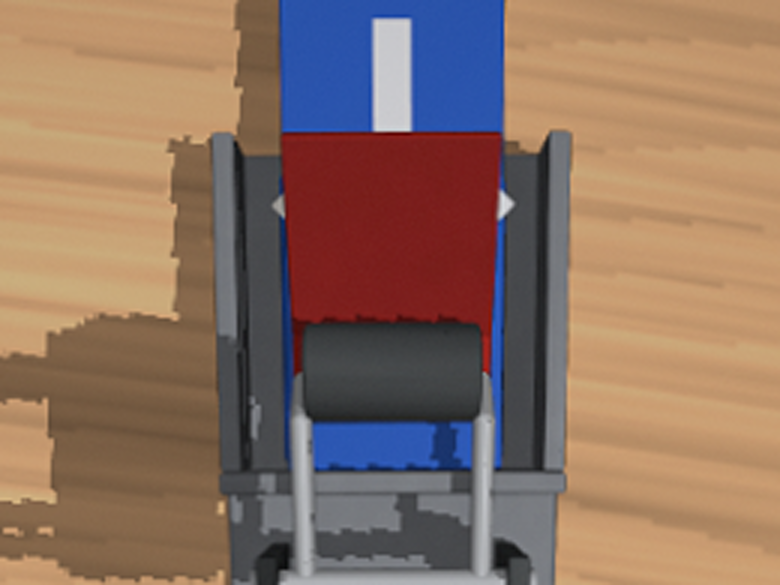

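Run:
```python
from h import *
import json
cal=json.load(open('calw6.json'))
f=lambda q,z:((plane(cal,np.array(q,float)/3+[192,0]-.33,z)[:,:2]-[.5867,-.1887])@np.array([[np.cos(.137),-np.sin(.137)],[np.sin(.137),np.cos(.137)]])*1000).round(1).tolist()
print('sign rear corners + front side pts',f([(288,468),(500,467),(281,100),(504,100)],.032))
print('stop edge, wall front',f([(245,471),(545,471),(235,135),(550,132)],.036))
print(observe()['contact_force'])
```

```text
sign rear corners + front side pts [[44.1, -29.2], [43.8, 30.6], [-54.1, -29.8], [-54.1, 30.2]]
stop edge, wall front [[44.8, -40.9], [44.7, 42.9], [-44.2, -41.8], [-45.1, 42.2]]
[ 0.44869311 -0.5828999   0.01269604]
```

The sign is straight (60 mm wide, centred), and its far edge is within 1 mm of the stop.

```bash
python3 -c "
from cell import *
print(hand_in())"
```

```text
the job is handed in; nothing more can be done
None
```

The blue sign is in the rightmost holder, arrow up on the tiles, straight and within about 1 mm of the back stop by camera, with the weighted arm resting on it; I let go, backed the gripper clear and handed the job in at about 13.6 s.

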